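# Clear the photo plate and present the marking gauge to the inspection camera

### The arm

A 6-joint arm with a two-finger parallel gripper is mounted at the origin on a cart in front of the work surface, level with it; the furniture and walls round the work are solid. World frame = base frame: x ahead of the robot, y to its left, z up, the work surface at z = 0. Lengths are in mm, angles in rad, forces in N, time in s.
With the tool pointing down it reaches from about 300 to 775 mm from the base axis. Payload 14.6 kg.
Tool frame: the origin (TCP) lies on the centre line of the jaws, within the pads' length; the fingertips stand 19 mm ahead of it and the grasp point (between the pads) is the TCP (bot.tip_reach is the distance from the TCP to the fingertips, in mm); y points along the fingers, x is the direction in which the jaws open and shut, and the axes are right-handed (so a half turn about y gives the same grasp; the last joint's range is limited). The gripper opens to 85 mm and grips with 20 to 120 N. Pads are 22 mm wide; open, the fingers measure 114 mm over their backs; the gripper's body (76 mm by 85 mm) begins 54 mm behind the grasp point. The pads swing forward as they close: fully open they stand 13 mm farther back than shut.
Start: joints at [-1.207, 0.3, 1.521, -0, 1.321, -0.067], TCP at [229.671, -499.741, 250.281] pointing down, gripper open.
Joint ranges: [-3.03, 3.03], [-0.79, 2.21], [0.23, 2.52], [-1.04, 4.18], [0, 3.07], [-2.55, 2.55]. Speed limits (rad/s): [2.22, 2.22, 2.57, 3.14, 3.14, 3.14].

### API

Orientations are given as a unit quaternion [w, x, y, z].
In Python, from rig import bot gives the robot as it stands. Calls block until the motion is done:
- bot.move_to(position, orientation): joint-space move of the TCP to a pose.
- bot.servo_line(position, attitude=None, speed=150, until_force=None): straight line of the TCP; attitude=None keeps the orientation; speed is the mean speed in mm/s. With until_force (N) it stops when the force on the tool has changed by that much, and returns True; else False.
- bot.move_joints(angles): joint-space move.
- bot.move_gripper(opening, grip_force=None): finger opening in mm; grip_force is the grip in N (None keeps the last); returns when the fingers have stopped.
- bot.dwell(seconds).
- bot.ik(position, orientation): joint angles nearest the present ones, or None.
- bot.read_state(): the state.
- bot.read_camera(name): name is "scene" or "top"; returns a dict with "image" (400x640x3 uint8, blue, green, red), "depth" (400x640 float32, mm along the optical axis (not along the pixel's ray), 0 where there is no reading), "fovy" (degrees; the focal length in pixels is half the picture's height over the tangent of half this angle, whatever the lens; pixels are square), "cx", "cy" (the principal point, pixels), "eye" and "attitude" of the camera in the world. Camera axes: x right, y down, z forward; pixel columns grow to the right and rows downward; lengths in mm; the calibration is good to about 2 mm. A picture is of the moment at which its call begins.
A pose or a line that the arm cannot do raises bot.MotionError and nothing moves.
- bot.finish_job(): hands the job in, once; it reports no verdict.
The state is a dict: "clock": time; "joint_positions": joint angles; "qvel": joint speeds; "effort": joint torques, N m; "ee_pos": TCP position; "tool_rot": TCP orientation; "ft_force": force on the tool from outside, world axes, zero at the start; "moment": the same for the moment, N m; "grip_width": finger opening in mm.
Only numpy, scipy, OpenCV 4.12 (cv2) and the standard library are available. Lean on these libraries where they do the work, as an engineer would, in place of code of your own. Each camera call takes 0.05 s, during which the arm holds its last target.

### The job

Clear the photo plate: with the scraper block in hand, sweep the two pine offcuts off the grey plate onto the bench (the fingers must not push them) and set the block down on the bench beside the plate. Then pick up the marking gauge and hold it still in front of the camera, its stock over the middle of the plate at lens height, thumbscrew upward, the beam side-on to the lens with its long end to the robot's left and raised about 30 degrees. The program finishes while still holding the gauge there; leave the other things where they lie.

Things in the scene. Friction and masses are not known exactly. Their poses are not given: they have to be found in the camera images.
- stand: fixed photo stand: grey plate 180 (x) x 300 (y) x 6 mm flat on the bench; behind it (+x) a 110 mm wide steel foot and a 212 mm post with a camera whose black lens looks along -x over the plate, level, 160 mm above the bench, lens face 107 mm behind the plate's centre. Origin: underside of the plate's centre, on the bench; x away from the robot, y to its left, z up; yaw up to 0.25 rad
- focus (a point): empty point in the air on the lens axis, 160 mm straight above the stand's origin; same axes as the stand. The middle of the gauge's stock is to be held here
- scraper: loose wooden block, 0.15 kg: foot 140 (x) x 36 (y) x 24 mm high, steel lips on both long faces; on top a rib 80 (x) x 22 (y) mm from 24 to 56 mm height, to hold across its 22 mm. Origin: centre of the underside, z up. Starts left or right of the plate, opposite the gauge, x within 0.8 rad of world x. The bench from there to the plate is free for the offcuts and the block
- offcut_a: loose pine offcut on the plate, 70 x 30 x 18 mm thick; origin: centre of the underside, z up; its long side lies 0.35 rad (anticlockwise from above) from its own x; any yaw; starts within 25 mm of the stand's y axis, 35 to 55 mm right (-y) of the plate's centre
- offcut_b: loose pine offcut on the plate, 55 x 24 x 12 mm thick; origin: centre of the underside, z up; its long side lies 2.54 rad from its own x; any yaw; starts within 25 mm of the stand's y axis, 40 to 60 mm left (+y) of the plate's centre
- gauge_stock (a point): middle of the gauge's stock, where the beam passes through; 27 mm above the bench at the start. Stock: upright block 52 mm wide (this x), 24 mm thick (y), 56 mm high, 14 mm thumbscrew above it up to 72 mm. y runs along the beam to its SHORT end (70 mm away), -y to the long end (130 mm), z to the thumbscrew. Mass centre 12 mm towards the long end. Hold across the 52 mm
- gauge_long_end (a point): centre of the end face at the long end of the gauge's beam, 130 mm from gauge_stock; same axes
- gauge: loose marking gauge, 0.13 kg: straight beam 200 mm long, 15 x 15 mm, fixed in an upright block (stock), see gauge_stock. Starts left or right of the plate, leaning 0.16 rad: the stock's foot and the long end of the beam rest on the bench; seen from above the long end points along world x turned 0 to 1.1 rad to the left. Origin 26 mm under the middle of the beam
- long_chisel: bystander: carving tool with a black handle, 186 mm long, lying between the robot and the plate; leave it
- short_chisel: bystander: short carving tool with a black handle, about 130 mm long, lying between the robot and the plate; leave it
- tumbler: bystander: glass tumbler 85 mm across and 90 mm high, front left corner; leave it
- tin: bystander: low open round tin, 61 mm across, 18 mm high, right edge; leave it

How it is judged (in metres and radians):
On the way, in this order (a step that is already met when the one before it is completed fails the run):
1. the scraper block is held in the fingers, down on the plate (contact force between the fingers and scraper above 1 N and x of scraper in the frame of stand between -0.11 and 0.11 m and y of scraper in the frame of stand between -0.17 and 0.17 m and z of scraper in the frame of stand below 0.015 m), for 0.1 s.
2. both offcuts lie on the bench, off the plate (height (world z) of each of offcut_a, offcut_b below 0.004 m and contact force between each of offcut_a, offcut_b and stand below 0.1 N), for 0.2 s.
3. the scraper block stands on the bench off the plate, let go (all of step 2 and height (world z) of scraper below 0.004 m and angle between scraper's own z axis and vertical below 0.1 rad and contact force between scraper and stand below 0.1 N and contact force between the fingers and scraper below 0.1 N), for 0.2 s.
At the end, for the whole second after the job is handed in: Offcuts and released block lie on the bench, none on the plate; the gauge is held still by the fingers alone, thumbscrew up, stock within 20 mm (level) and 20 mm (height) of the focus, long end to the plate's left and 20 to 40 degrees up, stock's width within 10 degrees of the lens axis (all of step 3 and horizontal distance between gauge_stock and focus below 0.02 m and z of gauge_stock in the frame of stand between 0.14 and 0.18 m and angle between gauge_stock's own y axis and vertical between 1.91986 and 2.26893 rad and angle between the x axis of gauge_stock and the x axis of stand, either way round below 0.175 rad and angle between gauge_stock's own z axis and vertical below 0.8 rad and y of gauge_long_end in the frame of focus above 0.05 m and contact force between the fingers and gauge above 1 N and linear speed of gauge below 0.03 m/s and contact force between gauge and stand below 0.1 N and contact force between gauge and scraper below 0.1 N); the arm keeps its last pose, push and grip.
It fails at once if the fingers or the arm push an offcut (contact force between any of the fingers, the arm and offcut_a above 1 N or contact force between any of the fingers, the arm and offcut_b above 1 N).
It fails at once if a bystander is moved more than 30 mm (distance of any of long_chisel, short_chisel, tumbler, tin from where it was at the start of the episode above 0.03 m).
It also fails if it takes over 61 s, if anything falls off the work surface, if the arm or the gripper's body presses on something with over 40 N, if the wrist force passes 120 N, or if a joint passes its speed limit or range.

## Working session

There is one attempt and no reset: what is moved stays moved. The work goes in short steps, each a Python script; the robot and the scene stay as the last script left them, time stands still between calls to the robot, and variables do not carry over. Pictures are saved under pics/ and viewed, and the job is handed in when it is done.

```bash
mkdir -p pics; ls; python3 - <<'E'
from rig import bot
import cv2,numpy as np
s=bot.read_state();print(s['clock'],s['ee_pos'],s['tool_rot'],s['grip_width'],bot.tip_reach)
for n in('scene','top'):
    c=bot.read_camera(n);cv2.imwrite(f'pics/{n}0.png',c['image']);print(n,c['fovy'],c['cx'],c['cy'],c['eye'],c['attitude'],(c['depth']>0).mean())
    np.savez(f'{n}0.npz',**c)
E
```

```text
pics
0.0 [ 229.59531554 -499.52520924  249.68444345] [ 0.5955828  -0.59506427  0.38192609 -0.38119824] 85.26871694525167 19.0
scene 50.89084708605934 314.96900494689015 207.87107836959478 [-277.57183978 -982.52858458  890.50432404] [-0.46050094  0.8234034  -0.29241996  0.15632113] 0.981671875
top 46.32638352400916 322.10771487836206 197.84107030989077 [ 347.3683016     7.64713029 1524.38720588] [ 0.0403636  -0.70022247  0.71177568 -0.0378768 ] 0.9958515625
```

View pics/scene0.png

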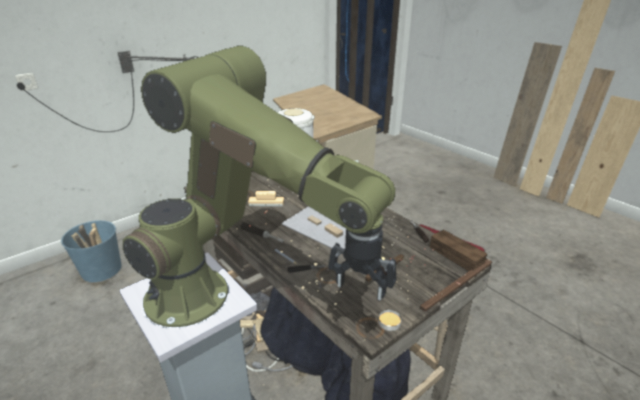

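View pics/top0.png

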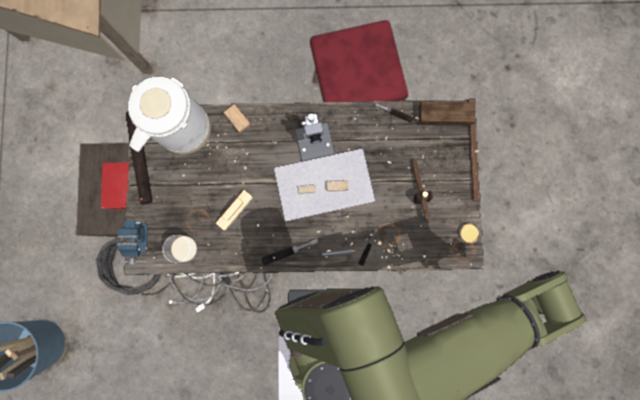

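The top view shows the plate at about (325,185) with the offcuts at (306,189) and (337,185). The scraper is on the left at (235,210), the gauge on the right at (423,195), the chisels at (290,251) and (350,253), the tumbler at (180,248) and the tin at (470,233). I'll enlarge it.

```bash
cat > h.py <<'E'
import numpy as np,cv2
from scipy.spatial.transform import Rotation as R
def rot(q): return R.from_quat([q[1],q[2],q[3],q[0]])
def quat(r):
    q=r.as_quat(); return [q[3],q[0],q[1],q[2]]
def f(c): return 200/np.tan(np.radians(float(c['fovy']))/2)
def ray(c,u,v): return rot(c['attitude']).apply([(u-float(c['cx']))/f(c),(v-float(c['cy']))/f(c),1])
def onz(c,u,v,z):
    d=ray(c,u,v);e=np.asarray(c['eye']);return e+d*(z-e[2])/d[2]
def proj(c,p):
    q=rot(c['attitude']).inv().apply(np.asarray(p)-c['eye']);return np.array([q[0]/q[2]*f(c)+float(c['cx']),q[1]/q[2]*f(c)+float(c['cy'])])
def cloud(c):
    v,u=np.mgrid[0:400,0:640];d=c['depth'].astype(float)
    P=np.stack([(u-float(c['cx']))/f(c)*d,(v-float(c['cy']))/f(c)*d,d],-1)
    return rot(c['attitude']).apply(P.reshape(-1,3)).reshape(400,640,3)+c['eye']
def tri(ca,pa,cb,pb):
    A=[];b=[]
    for c,p in((ca,pa),(cb,pb)):
        d=ray(c,*p);d/=np.linalg.norm(d);M=np.eye(3)-np.outer(d,d);A.append(M);b.append(M@c['eye'])
    x=np.linalg.lstsq(np.vstack(A),np.hstack(b),rcond=None)[0];return x
def Tool(closing,down=(0,0,-1)):
    """x=closing dir, y=pointing"""
    y=np.array(down,float);y/=np.linalg.norm(y);x=np.array(closing,float);x-=y*(x@y);x/=np.linalg.norm(x)
    return R.from_matrix(np.stack([x,y,np.cross(x,y)],1))
def crop(img,x0,y0,w,h,k,name):
    im=cv2.resize(img[y0:y0+h,x0:x0+w],None,fx=k,fy=k,interpolation=cv2.INTER_CUBIC)
    for i in range(0,w,10): cv2.putText(im,str(x0+i),(i*k,8),0,.3,(0,255,255),1);cv2.line(im,(i*k,10),(i*k,14),(0,255,255),1)
    for i in range(0,h,10): cv2.putText(im,str(y0+i),(0,i*k+3),0,.3,(0,255,0),1)
    cv2.imwrite(name,im)
E
python3 - <<'E'
from h import *
t=np.load('top0.npz');s=np.load('scene0.npz')
crop(t['image'],205,110,170,120,4,'pics/topL.png')
crop(t['image'],360,130,130,130,4,'pics/topR.png')
crop(s['image'],230,170,200,140,4,'pics/sc.png')
print(rot(t['attitude']).as_matrix().round(2).tolist())
P=cloud(t)
print(P[220,260],P[190,306],P[186,337],P[175,300],P[212,234],P[205,229])
E
```

```text
[[-0.02, -0.99, 0.11], [-1.0, 0.02, 0.0], [-0.0, -0.11, -0.99]]
[447.62618341 216.0455907   -3.0791946 ] [541.03874831  63.42066979  20.447609  ] [551.50172075 -37.15365817  27.37351187] [592.21300059  82.84758037  10.38182722] [471.08757724 291.67217623  47.06140256] [498.65866993 317.93379549  -3.45510107]
```

View pics/topL.png

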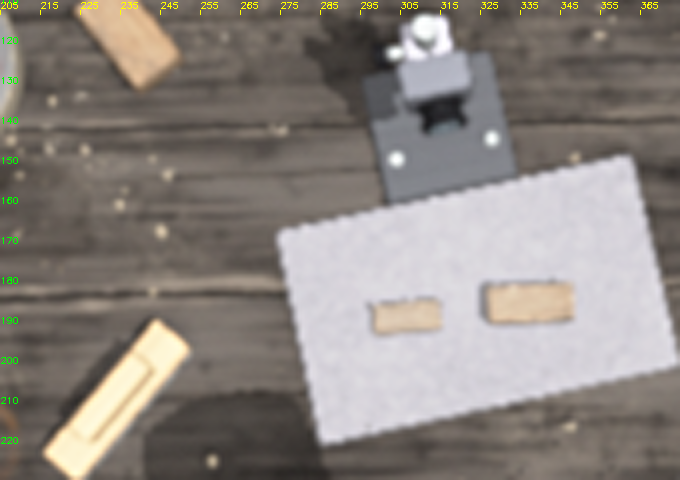

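View pics/topR.png

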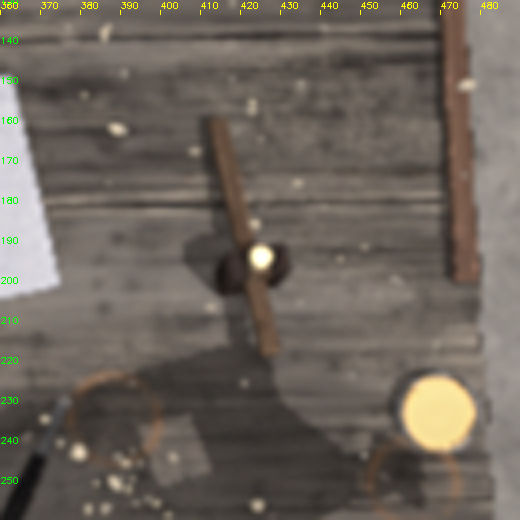

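View pics/sc.png

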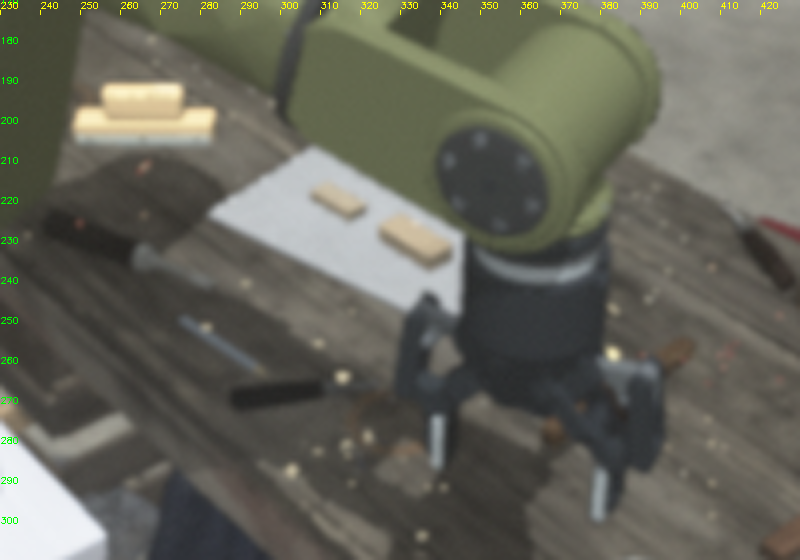

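The crops give these pixels:
- **Top view, plate corners:** (275,167.5), (363,149), (375,200), (285,221).
- **Top view, scraper foot:** (243.7,190), (252.5,197), (223.7,229.5), (216,223.2).
- **Top view, gauge:** beam ends near (413.5,160) and (427,218), thumbscrew at (425,194).
- **Scene view:** the scraper rib top is at (256–275,191) and the arm hides the gauge.

```bash
python3 - <<'E'
from h import *
t=np.load('top0.npz');s=np.load('scene0.npz')
pc=[(275,167.5),(363,149),(375,200),(285,221)]
p=np.array([onz(t,*a,6) for a in pc]);print('plate',p[:,:2].round(1).tolist(),p.mean(0).round(1))
print('lens',np.linalg.norm(np.diff(np.vstack([p,p[:1]]),axis=0),axis=1).round(1))
sc=[(243.75,190),(252.5,197),(223.75,229.5),(216,223.25)]
q=np.array([onz(t,*a,24) for a in sc]);print('scr',q[:,:2].round(1).tolist(),q.mean(0).round(1),np.linalg.norm(np.diff(np.vstack([q,q[:1]]),axis=0),axis=1).round(1))
crop(t['image'],205,180,60,60,10,'pics/scrT.png');crop(s['image'],240,180,50,35,14,'pics/scrS.png')
for n,cs in dict(a=[(326.5,181),(348.5,181),(348.5,190.5),(326.5,190.5)],b=[(298,186),(315,185),(315,191.5),(299,193)]).items():
  z={'a':24,'b':18}[n];o=np.array([onz(t,*c_,z) for c_ in cs]);print(n,o[:,:2].round(0).tolist(),o.mean(0).round(1))
P=cloud(t)
# beam
for uv in [(414,161),(417,172),(420,185),(425,194),(426,210),(427,216),(413,198),(430,192)]: print(uv,P[uv[1],uv[0]].round(0),onz(t,*uv,27)[:2].round(0))
# region extents of table / tumbler / tin depth
for uv in [(180,248),(470,233),(290,251),(350,253),(311,128),(311,117)]: print(uv,P[uv[1],uv[0]].round(0))
E
```

```text
plate [[619.3, 165.1], [676.4, -126.1], [506.2, -160.9], [442.4, 133.5]] [561.1   2.9   6. ]
lens [296.8 173.6 301.2 179.7]
scr [[543.9, 264.9], [520.7, 236.5], [417.2, 328.7], [437.7, 353.8]] [479.9 296.   24. ] [ 36.7 138.6  32.4 138.6]
a [[569.0, -4.0], [568.0, -75.0], [537.0, -74.0], [538.0, -3.0]] [552.8 -38.9  24. ]
b [[555.0, 89.0], [557.0, 34.0], [536.0, 34.0], [532.0, 86.0]] [545.  61.  18.]
(414, 161) [ 632. -291.   15.] [ 629. -289.]
(417, 172) [ 594. -298.   21.] [ 593. -297.]
(420, 185) [ 550. -305.   30.] [ 550. -305.]
(425, 194) [ 516. -310.   73.] [ 521. -320.]
(426, 210) [ 468. -318.   40.] [ 469. -321.]
(427, 216) [ 448. -319.   46.] [ 450. -324.]
(413, 198) [ 511. -286.   -0.] [ 508. -281.]
(430, 192) [ 524. -330.   55.] [ 527. -337.]
(180, 248) [361. 473.   9.]
(470, 233) [ 394. -463.   12.]
(290, 251) [345. 116.  28.]
(350, 253) [336. -76.   1.]
(311, 128) [702.  40. 189.]
(311, 117) [728.  39. 213.]
```

View pics/scrT.png

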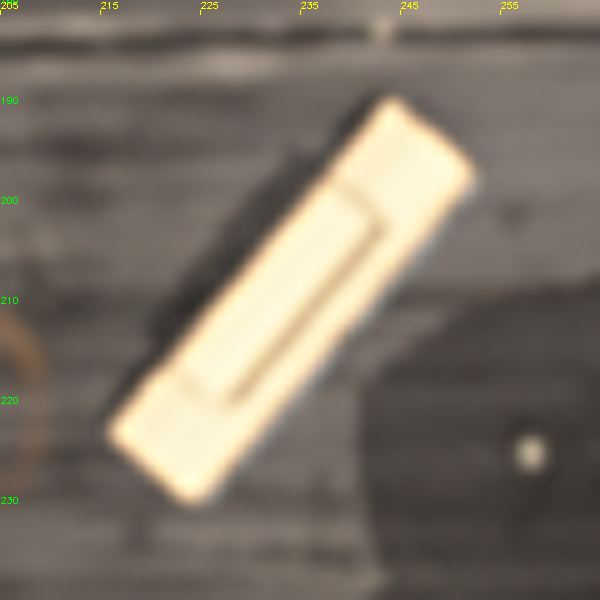

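View pics/scrS.png

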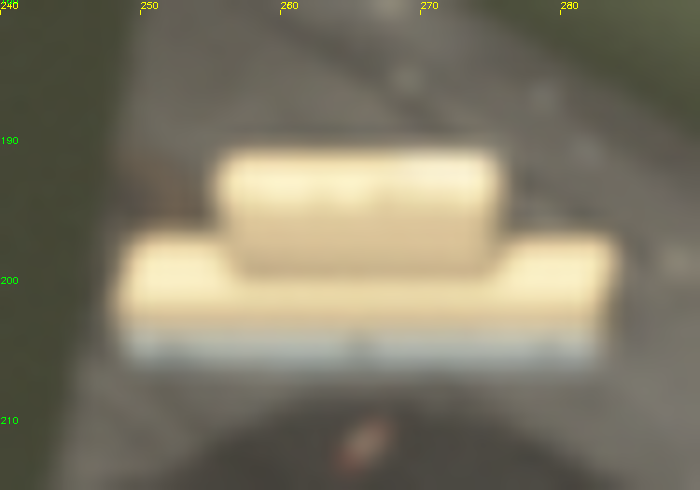

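```bash
python3 - <<'E'
from h import *
t=np.load('top0.npz');s=np.load('scene0.npz')
im=t['image'].astype(int);hsv=cv2.cvtColor(t['image'],cv2.COLOR_BGR2HSV)
m=((hsv[...,2]>150)&(hsv[...,1]<40)).astype(np.uint8);m[:140]=0;m[230:]=0;m[:,:265]=0;m[:,385:]=0
m=cv2.morphologyEx(m,cv2.MORPH_OPEN,np.ones((5,5)))
m=cv2.morphologyEx(m,cv2.MORPH_CLOSE,np.ones((25,25)))
cs=max(cv2.findContours(m,0,1)[0],key=cv2.contourArea)[:,0]
w=np.array([onz(t,u,v,6)[:2] for u,v in cs],np.float32);(c,sz,a)=cv2.minAreaRect(w);print('plate',c,sz,a,np.radians(a))
# scraper
print(tri(t,(228,220),s,(256,195)),tri(t,(243,202),s,(275.5,195)))
# foot top corners
print(tri(t,(216,223.2),s,(249.5,197)),tri(t,(252.5,197.3),s,(283,201.5)))
m=((hsv[...,2]>190)).astype(np.uint8);m[:186]=0;m[234:]=0;m[:,:212]=0;m[:,256:]=0
n,l,st,ce=cv2.connectedComponentsWithStats(m);i=1+st[1:,4].argmax()
cs=max(cv2.findContours((l==i).astype(np.uint8),0,1)[0],key=cv2.contourArea)[:,0]
w=np.array([onz(t,u,v,24)[:2] for u,v in cs],np.float32);print('scr',cv2.minAreaRect(w))
E
```

```text
plate (560.5872192382812, 5.1894378662109375) (182.01914978027344, 302.01959228515625) 11.483678817749023 0.2004280056112503
[444.90978771 310.97148771  48.07931009] [503.42759591 262.43752102  47.76186968]
[437.49292427 354.59505244  21.94627275] [520.53794985 236.20386134  22.88008414]
scr ((480.2608337402344, 296.6228332519531), (38.950103759765625, 140.78955078125), 49.473602294921875)
```

```bash
cat > g.py <<'E'
from h import *
SC=np.array([560.6,4.2]);YAW=0.2
X=np.array([np.cos(YAW),np.sin(YAW),0]);Y=np.array([-np.sin(YAW),np.cos(YAW),0]);Z=np.array([0,0,1.])
def W(x,y,z): return np.array([SC[0],SC[1],0])+x*X+y*Y+z*Z
E
python3 - <<'E'
from g import *; from rig import bot
def show(n,p,r):
    for k in(1,-1):
        rr=r if k==1 else r*R.from_euler('y',np.pi); j=bot.ik(list(p),quat(rr));print(n,k,None if j is None else np.round(j,2))
ys=np.array([np.sin(.707),np.cos(.707),0])
show('pick',[480.3,296,48],Tool(ys)); show('picku',[480.3,296,140],Tool(ys))
show('pre',W(-10,-116,140),Tool(Y));show('down',W(-10,-116,56),Tool(Y));show('end',W(-10,200,56),Tool(Y))
gx=np.array([-np.sin(.15),np.cos(.15),0]);bd=np.array([np.cos(.15),np.sin(.15),0])
for t in (0,.2,.35): # tool tilt at pick: body leaning toward the long end? 
  # tool dir in gauge frame constant
  d=-Z*np.cos(t)-bd*np.sin(t)   # body leans to long end by t => final leans right by .68-t
  a=.16+np.pi/6-t
  show(f'gp{t}',[518,-313,32],Tool(gx,d)); show(f'gf{t}',W(0,0,160),Tool(X,-Z*np.cos(a)+Y*np.sin(a)))
E
```

```text
pick 1 [ 0.49  0.58  1.64 -0.    0.92 -0.38]
pick -1 None
picku 1 [ 0.49  0.44  1.6  -0.    1.1  -0.38]
picku -1 None
pre 1 [-0.25  0.49  1.53 -0.    1.12 -2.03]
pre -1 [-0.25  0.49  1.53 -0.    1.12  1.12]
down 1 [-0.25  0.6   1.58 -0.    0.96 -2.03]
down -1 [-0.25  0.6   1.58 -0.    0.96  1.12]
end 1 [ 0.3   0.54  1.69 -0.    0.92 -1.47]
end -1 [ 0.3   0.54  1.69 -0.    0.92  1.67]
gp0 1 [-0.6   0.67  1.52 -0.    0.95 -2.32]
gp0 -1 [-0.6   0.67  1.52 -0.    0.95  0.82]
gf0 1 [-0.29  0.56  1.49  0.6   1.47 -0.67]
gf0 -1 [-0.29  0.56  1.49  0.6   1.47  2.47]
gp0.2 1 [-0.56  0.75  1.41 -0.14  1.15 -2.21]
gp0.2 -1 [-0.56  0.75  1.41 -0.14  1.15  0.93]
gf0.2 1 [-0.23  0.5   1.52  0.45  1.36 -0.58]
gf0.2 -1 None
gp0.35 1 [-0.52  0.81  1.32 -0.22  1.3  -2.15]
gp0.35 -1 [-0.52  0.81  1.32 -0.22  1.3   0.99]
gf0.35 1 [-0.18  0.47  1.54  0.32  1.28 -0.5 ]
gf0.35 -1 None
```

```bash
python3 - <<'E'
from g import *; from rig import bot
ys=np.array([np.sin(.707),np.cos(.707),0]);q=quat(Tool(ys))
bot.move_to([480.3,296,200],q)
c=bot.read_camera('top');np.savez('top1.npz',**c);cv2.imwrite('pics/top1.png',c['image'])
c=bot.read_camera('scene');np.savez('scene1.npz',**c);cv2.imwrite('pics/scene1.png',c['image'])
crop(c['image'],220,120,200,150,4,'pics/sc1.png')
print(bot.servo_line([480.3,296,50],speed=120,until_force=8))
s=bot.read_state();print(s['clock'],s['ee_pos'],s['ft_force'])
print(bot.move_gripper(15,60));s=bot.read_state();print(s['grip_width'],s['ft_force'],s['clock'])
c=bot.read_camera('scene');cv2.imwrite('pics/scene2.png',c['image']);crop(c['image'],220,120,200,150,4,'pics/sc2.png')
E
```

```text
False
4.5333 [480.63504811 296.17811496  50.71412392] [-0.4816335  -0.24147526  0.88524669]
False
20.820888862987776 [0.12308014 0.62639518 1.94285673] 5.1333
```

View pics/scene1.png

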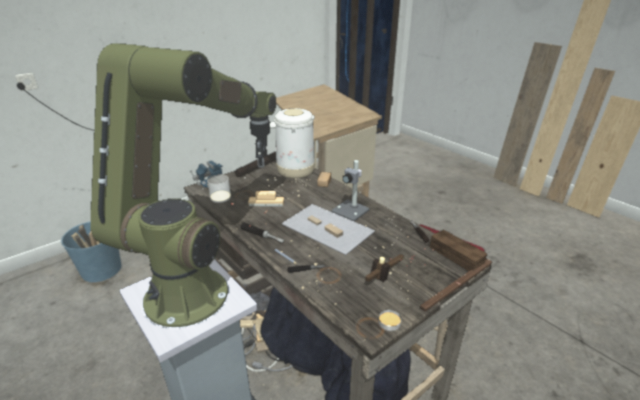

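View pics/sc2.png

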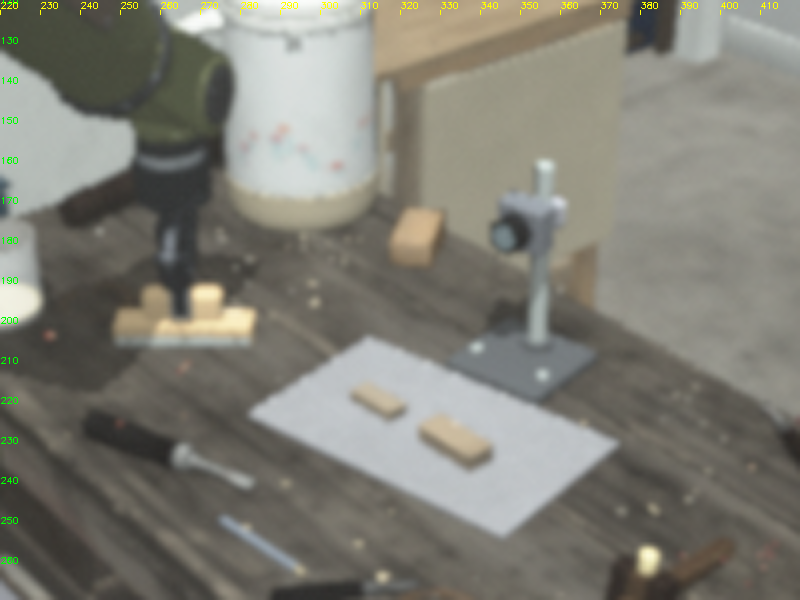

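The fingers are closed on the rib, with the grip width at 20.8 mm, and the block still sits flat. The gauge is now visible in the scene view. I'll measure it and check the stand pose against the lens at about (346,177).

```bash
python3 - <<'E'
from g import *
s=np.load('scene1.npz');t=np.load('top1.npz')
print('lens',proj(s,W(107,0,160)),[proj(s,W(a,b,6)).round(1) for a,b in((90,150),(90,-150),(-90,-150),(-90,150))])
crop(s['image'],355,245,50,50,12,'pics/gS.png');crop(t['image'],400,150,45,75,8,'pics/gT.png')
crop(s['image'],330,160,50,40,12,'pics/lens.png')
E
```

```text
lens [345.75913802 179.28484198] [array([312.4, 203.6]), array([374.9, 230.1]), array([345.9, 253.8]), array([281.7, 222.9])]
```

View pics/gS.png

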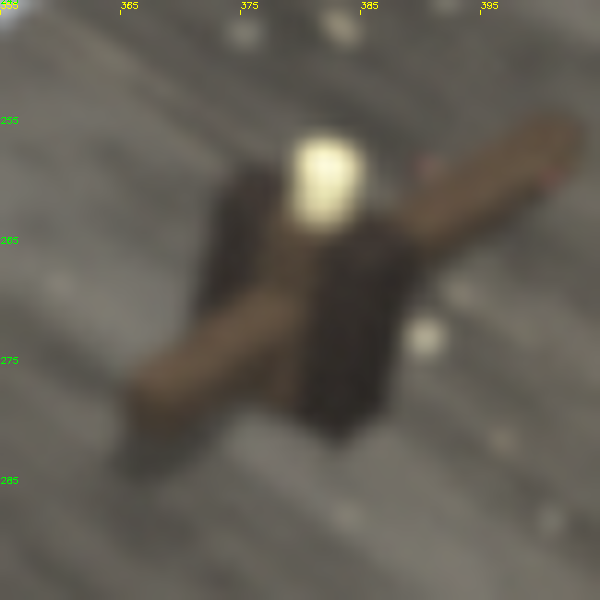

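View pics/gT.png

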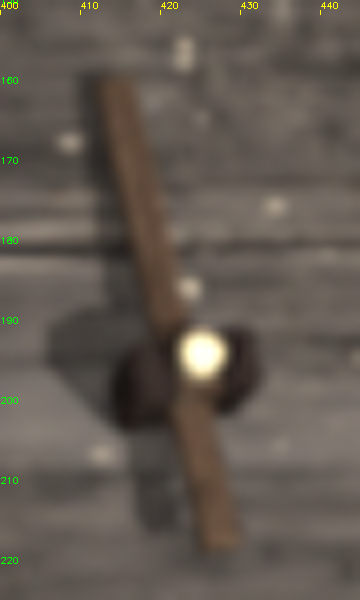

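View pics/lens.png

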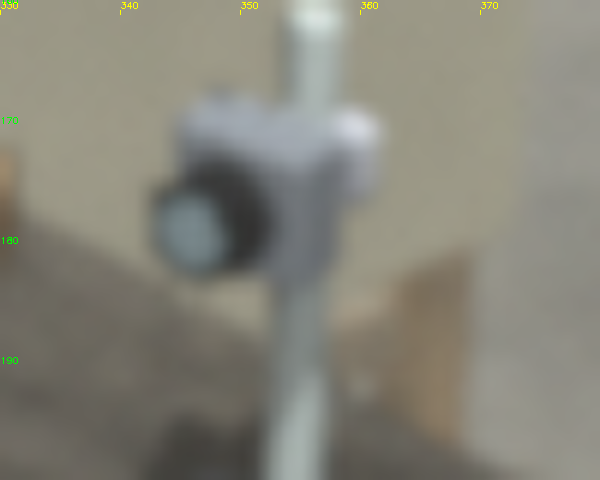

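```bash
python3 - <<'E'
from g import *
from scipy.optimize import least_squares
s=np.load('scene1.npz');t=np.load('top1.npz')
for n,a,b in(('screw',(424.7,194),(382.2,258)),('long',(414,160.2),(402.3,256.3)),('short',(427,218.2),(367.5,277.5))): print(n,tri(t,a,s,b).round(1))
def pose(x,y,w,ti,z): 
    r=R.from_euler('z',w+np.pi/2)*R.from_euler('x',ti)  # gauge -y -> long; 
    return r,np.array([x,y,z])
# local pts: long end top edge, short end top edge, screw top centre
obs=[(t,(413.7,160),[0,-130,7.5]),(t,(427,218.5),[0,70,4]),(t,(424.7,194),[0,0,40]),(s,(402.3,256.3),[0,-130,2]),(s,(367.5,278),[0,70,1]),(s,(382.2,259.8),[0,0,37]),(t,(414.7,203),[-26,12,29]),(t,(431.5,191),[26,-3,29])]
def res(v):
    r,p=pose(*v[:3],v[3],v[4]);return np.concatenate([proj(c,r.apply(l)+p)-o for c,o,l in obs])
for fix in (0,1):
    fn=(lambda v:res(v)) if fix==0 else (lambda v:res([*v,.16,27]))
    q=least_squares(fn,[518,-313,.15,.16,27][:5-2*fix],loss='soft_l1');print(q.x.round(3),fn(q.x).reshape(-1,2).round(1).tolist())
E
```

```text
screw [ 515.7 -309.4   72.5]
long [ 635.8 -292.9    8.4]
short [ 442.3 -320.6   41.9]
[ 5.09098e+02 -3.10782e+02  1.43000e-01  1.75000e-01  2.82230e+01] [[0.5, -0.6], [0.3, -0.3], [-0.2, 0.0], [-0.2, 0.1], [-0.6, -0.2], [-0.2, 0.3], [18.1, -5.7], [-15.9, 4.4]]
[ 5.09624e+02 -3.10611e+02  1.43000e-01] [[0.4, -0.8], [0.1, -0.4], [-0.3, 0.1], [-0.0, -0.2], [-0.6, 0.3], [-0.2, 0.6], [18.0, -5.6], [-16.0, 4.4]]
```

The projected lens and plate corners match the pictures. The gauge fit gives the stock at (509, -311, 28) with yaw 0.14 and lean 0.17, matching the 27 mm and 0.16 in the text. Next I'll do the sweep.

```bash
python3 - <<'E'
from g import *; from rig import bot
st=lambda n:(lambda s:print(n,round(s['clock'],2),s['ee_pos'].round(1),s['ft_force'].round(1),round(s['grip_width'],1)))(bot.read_state())
q=quat(Tool(Y))
bot.servo_line([480.3,296,150],speed=150);st('lift')
bot.move_to(list(W(-10,-116,150)),q);st('pre')
print(bot.servo_line(list(W(-10,-116,75)),speed=120));st('low')
print(bot.servo_line(list(W(-10,-116,52)),speed=25,until_force=5));st('touch')
c=bot.read_camera('scene');crop(c['image'],270,180,130,90,6,'pics/sw0.png')
c=bot.read_camera('top');crop(c['image'],260,130,130,100,6,'pics/sw0t.png')
E
```

```text
lift 6.0 [479.9 295.8 149. ] [ 0.2  0.1 -2.1] 20.9
pre 7.54 [ 573.8 -110.8  149.7] [ 0.4 -0.1 -1.2] 20.9
False
low 8.32 [ 574.3 -111.4   75.7] [-0.5 -0.2 -0.6] 20.7
True
touch 9.03 [ 573.7 -111.4   56.1] [-2.6 -0.   7.9] 20.6
```

View pics/sw0.png

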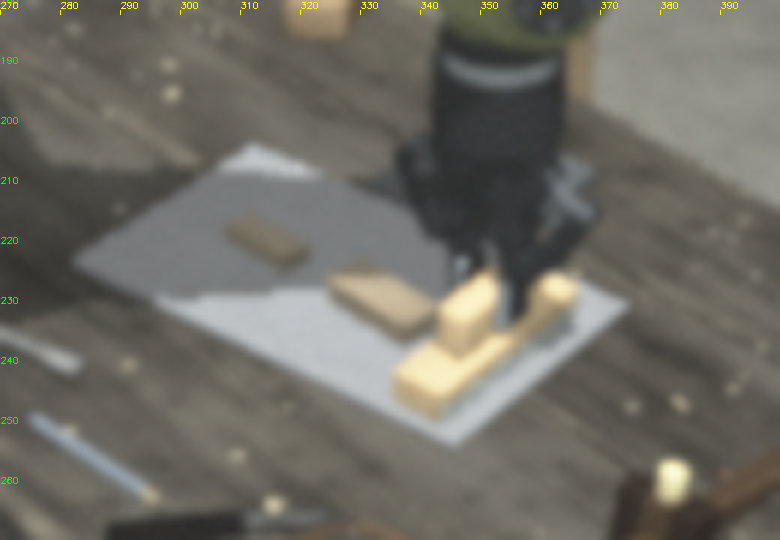

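View pics/sw0t.png

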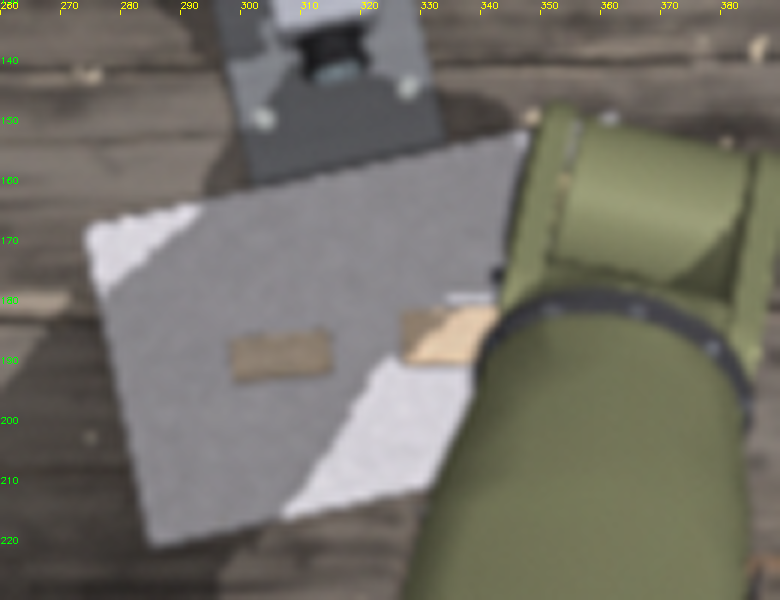

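The block is flat on the plate behind offcut a, touching at TCP 56.1 mm as expected. Now I'll sweep towards the robot's left (+y).

```bash
python3 - <<'E'
from g import *; from rig import bot
st=lambda n:(lambda s:print(n,round(s['clock'],2),s['ee_pos'].round(1),s['ft_force'].round(1),round(s['grip_width'],1)))(bot.read_state())
bot.dwell(.25)
bot.servo_line(list(W(-10,-116,56.3)),speed=20);st('up')
bot.servo_line(list(W(-10,100,56.6)),speed=70);st('a')
bot.servo_line(list(W(-10,192,56.6)),speed=50);st('b')
c=bot.read_camera('scene');crop(c['image'],220,150,160,110,5,'pics/sw1.png')
E
```

```text
up 9.63 [ 573.9 -111.5   56.2] [ 0.7  0.4 -0.7] 21.3
a 12.87 [531.  100.1  56.6] [ 0.8  0.6 -1.6] 21.0
b 14.86 [512.7 190.2  56.6] [-0.   0.4 -1. ] 20.8
```

View pics/sw1.png

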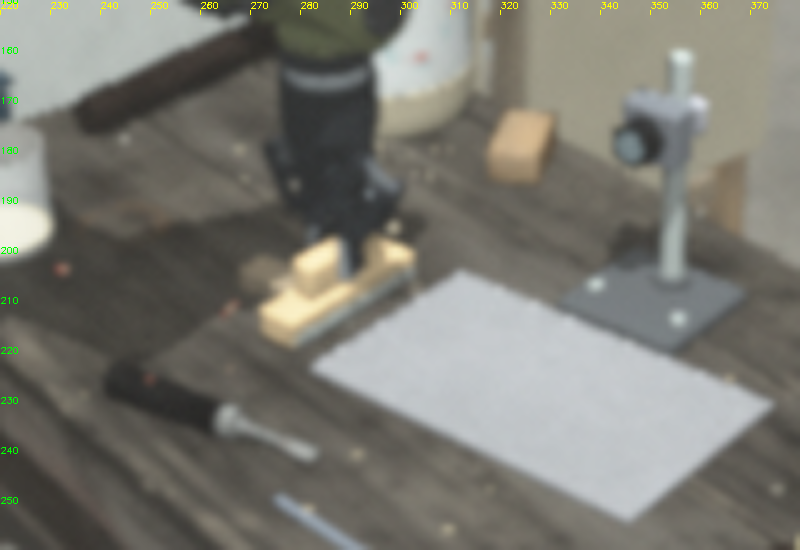

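The plate is empty. One offcut shows at (272,203) ahead of the block and the other is hidden behind it. I'll back off a few millimetres and set the block down here, 20 mm clear of the plate.

```bash
python3 - <<'E'
from g import *; from rig import bot
st=lambda n:(lambda s:print(n,round(s['clock'],2),s['ee_pos'].round(1),s['ft_force'].round(1),round(s['grip_width'],1)))(bot.read_state())
bot.dwell(.3)
bot.servo_line(list(W(-10,186,56.6)),speed=40)
print(bot.servo_line(list(W(-10,186,47)),speed=20,until_force=4));st('down')
bot.move_gripper(55);st('open')
bot.servo_line(list(W(-10,186,160)),speed=150)
bot.move_to(list(W(-60,-80,250)),quat(Tool(Y)));st('away')
c=bot.read_camera('scene');crop(c['image'],220,150,160,110,5,'pics/sw2.png')
c=bot.read_camera('top');np.savez('top3.npz',**c);crop(c['image'],205,110,170,120,4,'pics/sw2t.png')
E
```

```text
True
down 15.9 [513.8 184.9  50. ] [-1.   1.8  4.3] 20.7
open 16.32 [513.5 184.4  49.6] [ 0.3 -0.4 -0.4] 55.0
away 18.31 [517.7 -85.2 249.3] [ 0.2 -0.1 -0.4] 54.7
```

View pics/sw2.png

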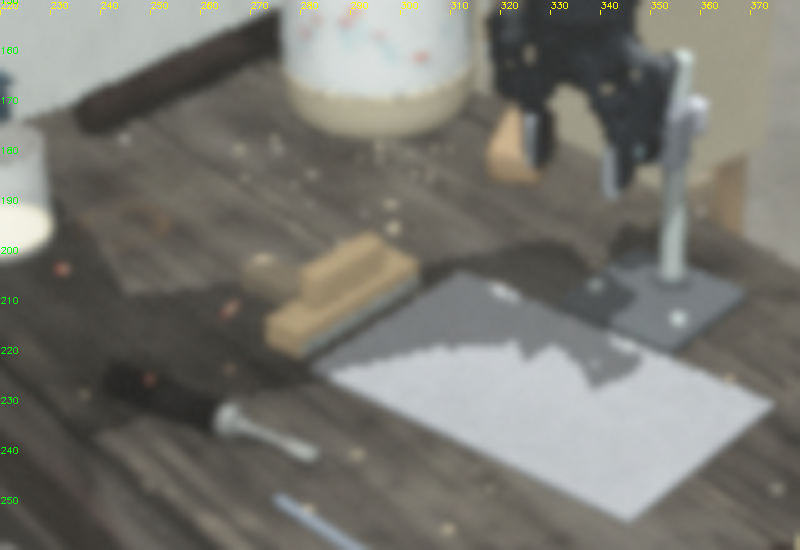

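View pics/sw2t.png

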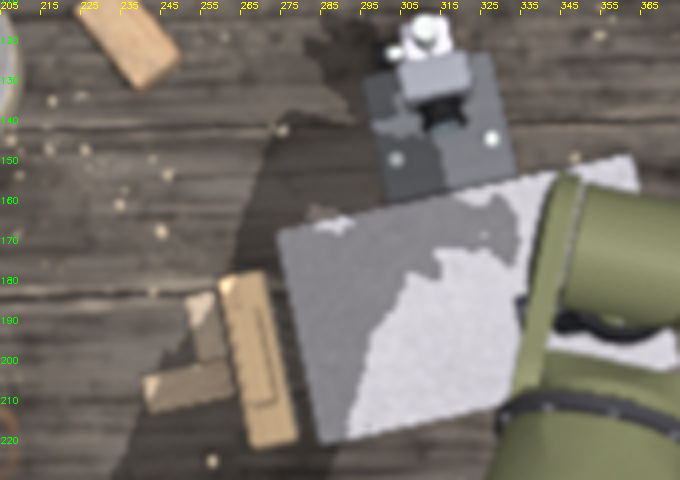

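The block stands on the bench with a clear gap to the plate, at top-view (262,200). The offcuts are at (256,190) and (252,207), left of it and off the plate. Now I'll pick up the gauge.

```bash
cat >> g.py <<'E'
G=np.array([509.4,-310.7,27.5]);gyaw=.143;gt=.165
bd=np.array([np.cos(gyaw)*np.cos(gt),np.sin(gyaw)*np.cos(gt),-np.sin(gt)])
gxv=np.array([-np.sin(gyaw),np.cos(gyaw),0]);gz=np.cross(gxv,-bd)
E
python3 - <<'E'
from g import *; from rig import bot
t=np.load('top3.npz');P=cloud(t)
print([P[v,u].round(0).tolist() for u,v in((256,188),(257,195),(250,206),(245,207),(240,215))])
print(gz)
st=lambda n:(lambda s:print(n,round(s['clock'],2),s['ee_pos'].round(1),s['ft_force'].round(1),round(s['grip_width'],1)))(bot.read_state())
q=quat(Tool(-gxv,-gz));tcp=G+3*gz
bot.move_gripper(85)
bot.move_to(list(tcp+170*gz),q);st('pre')
print(np.round(bot.read_state()['joint_positions'],2))
c=bot.read_camera('scene');np.savez('scene4.npz',**c);crop(c['image'],320,180,120,110,5,'pics/g1.png')
print(bot.servo_line(list(tcp+50*gz),speed=150,until_force=8))
print(bot.servo_line(list(tcp),speed=60,until_force=6));st('at')
c=bot.read_camera('scene');crop(c['image'],320,180,120,110,5,'pics/g2.png')
c=bot.read_camera('top');crop(c['image'],380,150,80,80,7,'pics/g2t.png')
E
```

```text
[[552.0, 227.0, 10.0], [527.0, 222.0, 22.0], [492.0, 246.0, 16.0], [490.0, 263.0, 11.0], [465.0, 281.0, -2.0]]
[0.16257579 0.02340811 0.98641836]
pre 21.28 [ 537.6 -306.5  198.2] [-0.6  0.6  0.3] 84.9
[-0.54  0.56  1.28 -0.1   1.43  0.91]
False
False
at 23.27 [ 510.1 -310.8   30.9] [-0.2  0.5  0.1] 85.3
```

View pics/g2.png

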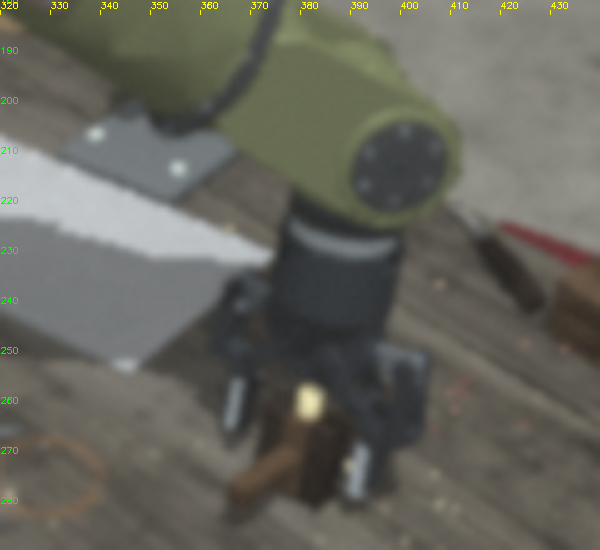

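View pics/g2t.png

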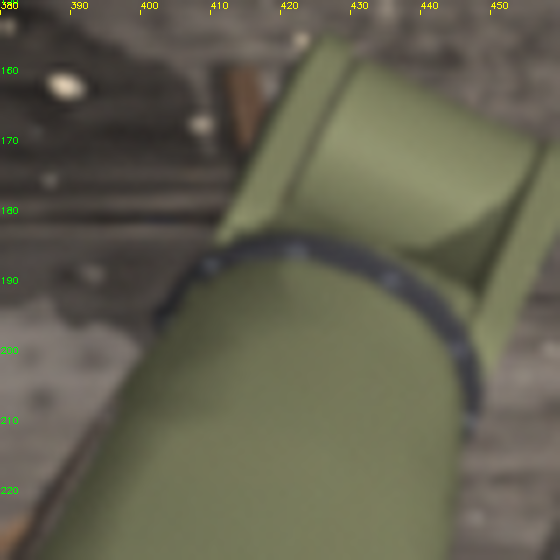

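```bash
python3 - <<'E'
from g import *; from rig import bot
st=lambda n:(lambda s:print(n,round(s['clock'],2),s['ee_pos'].round(1),s['ft_force'].round(1),round(s['grip_width'],1)))(bot.read_state())
bot.move_gripper(44,60);st('grip')
bot.servo_line(list(G+3*gz+np.array([0,0,150])),speed=120);st('lift')
c=bot.read_camera('scene');crop(c['image'],300,120,140,110,5,'pics/g3.png')
a=np.pi/6;fz=np.cos(a)*Z-np.sin(a)*Y;q=quat(Tool(X,-fz));
for p in (W(-60,-190,230),W(0,0,160)): print(np.round(bot.ik(list(p+3*fz),q),2))
E
```

```text
grip 23.78 [ 510.  -310.8   30.8] [-0.2 -0.6  3.2] 50.3
lift 25.18 [ 509.6 -310.5  179.6] [ 0.2  0.3 -2.1] 50.6
[-0.56  0.54  1.3   0.37  1.67 -0.79]
[-0.24  0.51  1.51  0.48  1.38 -0.6 ]
```

View pics/g3.png

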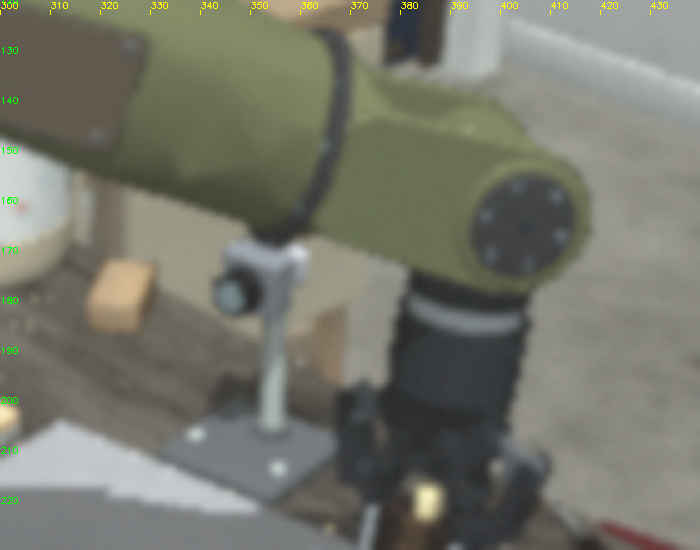

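The gauge is lifted, with the thumbscrew at (384,220) and the grip at 50.6 mm. Next I'll turn it well clear of the stand, then bring it in along a line.

```bash
python3 - <<'E'
from g import *; from rig import bot
st=lambda n:(lambda s:print(n,round(s['clock'],2),s['ee_pos'].round(1),s['ft_force'].round(1),round(s['grip_width'],1)))(bot.read_state())
a=np.pi/6;fz=np.cos(a)*Z-np.sin(a)*Y;q=quat(Tool(X,-fz));p=W(-60,-190,230)+3*fz
bot.move_to(list(p),q);st('mid')
bot.servo_line(list(W(0,0,160)+3*fz),speed=100);st('fin')
bot.dwell(.3);s=bot.read_state();print(s['ee_pos'],(rot(s['tool_rot']).as_matrix().T@np.stack([X,-fz],1)).round(3).tolist())
c=bot.read_camera('scene');np.savez('scene5.npz',**c);cv2.imwrite('pics/f.png',c['image']);crop(c['image'],270,110,110,80,7,'pics/f1.png')
c=bot.read_camera('top');np.savez('top5.npz',**c);crop(c['image'],205,110,170,120,4,'pics/f2.png')
E
```

```text
mid 26.72 [ 539.8 -195.5  232.4] [-0.3  0.8 -1.2] 50.5
fin 28.98 [561.    2.4 162.7] [ 0.7  0.3 -1.2] 50.8
[560.88081466   2.6722054  162.59666453] [[1.0, -0.0], [0.0, 1.0], [0.0, -0.0]]
```

View pics/f1.png

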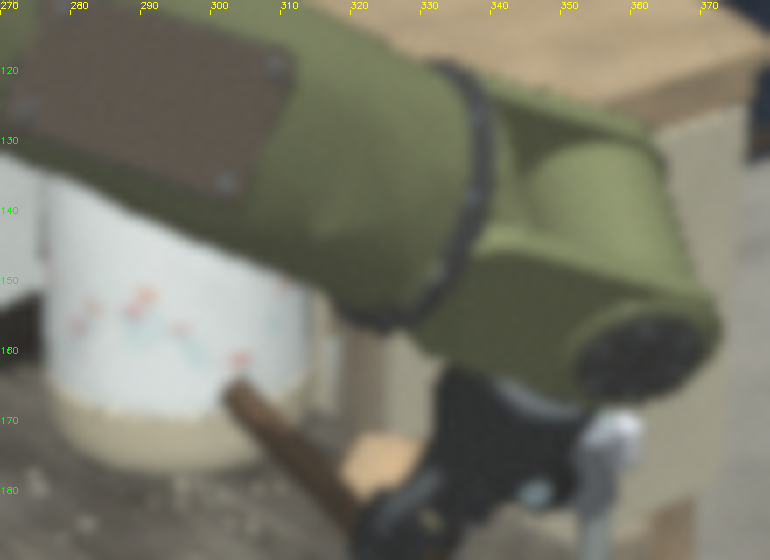

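View pics/f2.png

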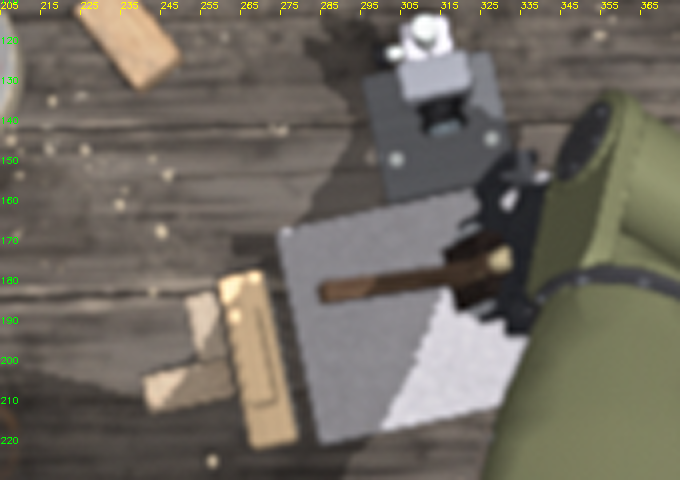

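View pics/f.png

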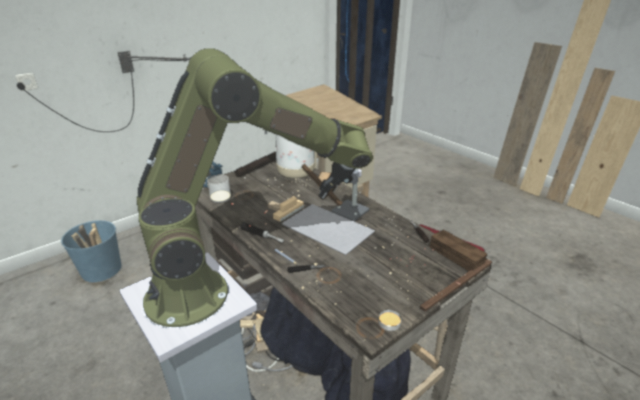

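The beam's long end is at (304,166) in the scene view and (285.5,182.5) in the top view, and points left and up. The screw is at (329.5,174.5) in the top view. I'll check these against the model.

```bash
python3 - <<'E'
from g import *
s=np.load('scene5.npz');t=np.load('top5.npz')
sf=lambda p:np.array([(p-W(0,0,0))@X,(p-W(0,0,0))@Y,p[2]]).round(1)
p=tri(t,(285.3,182.7),s,(303.5,165.5));print('long end',sf(p),'expect',[0,112.6,225])
a=np.pi/6;fz=np.cos(a)*Z-np.sin(a)*Y;b=np.cos(a)*Y+np.sin(a)*Z;F=W(0,0,160)
for n,l in(('long',130*b),('screw',44*fz),('longtop',130*b+7.5*fz),('stock xL',26*X+12*b+29*fz),('stock -x',-26*X+12*b+29*fz)): print(n,proj(t,F+l).round(1),proj(s,F+l).round(1))
P=cloud(t)
for u,v in((290,182),(300,181),(310,180),(315,179)): print(sf(P[v,u]))
crop(t['image'],278,150,65,55,12,'pics/f3.png')
E
```

```text
long end [ -1.3 111.6 223.9] expect [0, 112.6, 225]
long [285. 182.] [303.3 165.1]
screw [331.6 173.4] [332.8 182.7]
longtop [286.1 181.4] [304.1 163.7]
stock xL [323.6 166.4] [333.3 180.2]
stock -x [327.5 183.8] [324.1 185.8]
[ -3.4  98.7 227.7]
[ -4.6  71.  215. ]
[ -5.5  42.7 199.2]
[ -3.8  27.9 186.4]
```

View pics/f3.png

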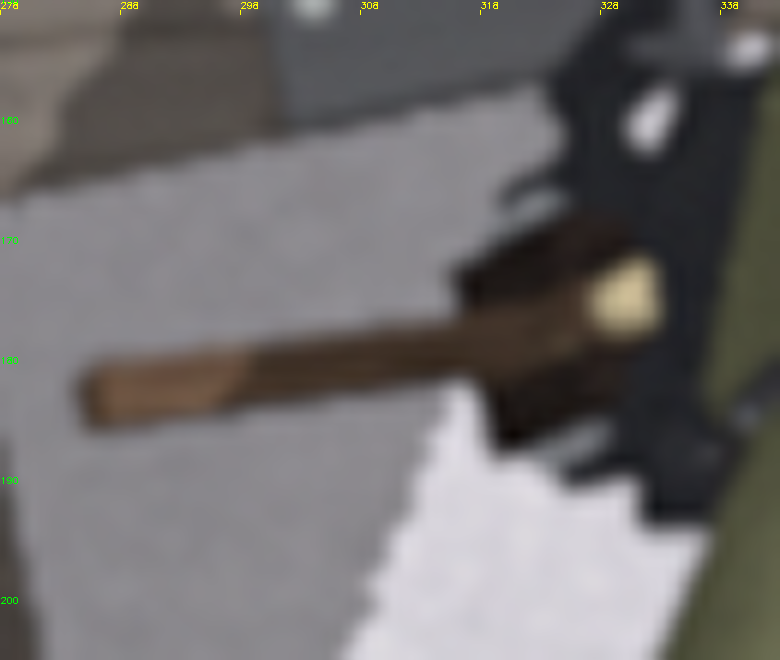

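The two-view long end is within 2 mm of where it should be, so the tilt is about 30° and the stock is on the focus. I'll hand it in.

```bash
python3 - <<'E'
from rig import bot
s=bot.read_state();print(s['clock'],s['qvel'].round(3),s['grip_width']);bot.finish_job()
E
```

```text
29.375 [-0.     0.    -0.001  0.    -0.    -0.   ] 50.429710480561454
the job is handed in; nothing more can be done
```

The job is handed in at 29.4 s, inside the 61 s limit; no verdict is reported.

**What I did:** I swept both offcuts off the plate to the robot's left with the scraper block. I set the block down there, about 18 mm clear of the plate, and let go. Then I picked up the gauge across its stock and am holding it on the lens axis with its long end to the left, raised about 30°.

**Last checks:**
- **Plate and offcuts:** No offcut or block on the plate in the last top view (the arm hides its right end). Both offcuts lie on the bench left of the block. The depth picture put their tops at 10–22 mm (12 and 18 mm thick), which is too coarse to confirm they lie flat to the millimetre.
- **Gauge position:** The long end measured from two views is at (-1, 112, 224) mm in the stand frame; the target was (0, 113, 225). I did not measure the stock directly. Its position follows from the TCP, which was within 1 mm of its target, and from the long end.
- **Depth disagreement:** Single top-view depth readings along the beam sat 3–5 mm nearer the robot than the model. That is within the 20 mm tolerance.
- **Hold:** The grip was steady at about 50.5 mm on the nominal 52 mm stock. The fingers also read about 1 mm narrow on the 22 mm scraper rib. The arm was still.
- **Bystanders:** They looked unmoved in the last picture; I did not measure them.

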